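Load a wax sleeve on the inspection arbor and clamp it

ROBOT

A 7-joint arm with a two-finger parallel gripper is mounted at the origin on the work surface. World frame = base frame: x ahead of the robot, y to its left, z up, the work surface at z = 0. Lengths are in m, angles in rad, forces in N, time in s.
With the tool pointing down it reaches from about 0.35 to 0.9 m from the base axis. Payload 19.9 kg.
Tool frame: the origin (TCP) lies at the very end of the fingers, on their centre line; the grasp point (between the pads) lies 19 mm behind it; z points along the fingers, y is the line along which they close (so a half turn about z gives the same grasp; the last joint's range is limited). The gripper opens to 94 mm and grips with 3 to 60 N. Pads are 16 mm wide; open, the fingers measure 119 mm over their backs; the gripper's body (75 mm by 177 mm) begins 78 mm behind the grasp point.
Start: joints at [1.179, 0.417, -0.01, 1.614, 0.005, 1.111, -0.053], TCP at [0.214, -0.587, 0.205] pointing down, gripper open.
Joint ranges: [-2.81, 2.81], [-0.39, 2.02], [-1.27, 1.25], [0.06, 2.57], [-1.19, 4.33], [0.19, 2], [-2.82, 2.82]. Speed limits (rad/s): [1.89, 1.89, 2.39, 2.39, 3.01, 3.01, 3.01].

INTERFACE

Orientations are given as a unit quaternion [w, x, y, z].
In Python, from bench import * gives the robot as it stands.
- The arm moves only by the shell command python3 -m handwheel 'ROWS'. ROWS is a JSON object of lists of equal length, an entry for each row: "gripper": the closure, from 0 (fully open) to 1 (shut); "translation": the shift along the tool's x, y, z scaled (see below), a list of three; "spin": the turn about the tool's z scaled (see below). A call has 1 to 8 rows; each row shifts and turns the commanded pose from where the row before left it, along the tool's axes as they then stand; what a row does not reach is not made up. The controller multiplies each number of a shift by 0.04 m and each number of a turn by pi rad. A row lasts 1/10 s, in which the tool goes at most 50 mm and 8.59 degrees, less where a joint would pass 70% of its speed; a pose out of reach is approached as far as the arm can. A call with a number of a shift or a turn outside -1 to 1 is refused whole. A call with a gripper value outside its range is refused whole. The fingers move at their own pace and stop on an object; the grip force is fixed at half the most. Time passes only in rows, so rows that do not move let the fingers close. It gives the time, the measured TCP pose, the force, the opening and the grip force at its end, in the units of the state.
- observe(): the state, without advancing time (a new reading comes with each control period).
- read_camera(name): name is "scene" or "top" or "wrist"; returns a dict with "pixels" (480x640x3 uint8, red, green, blue), "mtx" (3x3 intrinsics, pixels), "extrinsics" (4x4, takes a point from world to camera coordinates); the wrist camera has in their place "T_tool_cam" (4x4, takes a point from camera to tool coordinates, whose origin is the TCP and whose axes are the flange's). Camera axes: x right, y down, z forward; pixel columns grow to the right and rows downward; lengths in m; the calibration is good to about 2 mm. A picture is of the moment at which its call begins: read the wrist's pose just before it. There is no depth.
- close_job(): hands the job in; it is judged then, once.
The state is a dict: "clock": time; "joint_positions": joint angles; "dq": joint speeds; "tau": joint torques, N m; "position": TCP position; "tcp_rot": TCP orientation; "wrist_force": force on the tool from outside, world axes, zero at the start; "wrist_torque": the same for the moment, N m; "gripper_width": finger opening in m; "finger_force": force on a finger pad.
Only numpy, scipy, OpenCV 4.12 (cv2) and the standard library are available. Lean on these libraries where they do the work, as an engineer would, in place of code of your own. Each camera call takes 0.05 s, during which the arm holds its last target. There are 200 camera calls.

TASK

Take the cream flanged wax sleeve from the tray, slide it flange down over the upright steel shaft of the green fixture and lower it gently, without letting it drop, until the flange sits fully home on the shaft's shoulder. Then turn the brass hex nut clockwise (seen from above) as far as it goes, so that its red clamp finger lies over the flange. Leave the other two wax patterns where they are on the tray.

Things in the scene. Friction and masses are not known exactly. Their poses are not given: they have to be found in the camera images.
- sleeve: Cream wax sleeve standing upright on its flange in the tray: round flange 90 mm diameter x 12 mm thick at the bottom, plain barrel 52 mm outside diameter above it, 90 mm tall overall, through bore 35 mm (wall of the barrel 8.5 mm). About 0.14 kg. Origin: centre of the underside; z up along the bore.
- shoulder (a point): Centre of the top face of the 60 mm shoulder at the foot of the upright steel shaft, 38 mm above the table: the centre of the sleeve's underside must end here. z up along the shaft, which is 30 mm in diameter and rises 100 mm above this point (last 12 mm tapered to 14 mm diameter). Axes as fixture; the nut's axis is 105 mm away along +y.
- shaft_top (a point): Centre of the tip of the shaft, 138 mm above the table.
- fixture: Green inspection fixture fixed to the table, base plate 130 x 230 x 18 mm (x, y, z), origin at the centre of its underside. Shaft axis at its y = -50 mm, clamp nut axis at its y = +55 mm.
- nut_top (a point): Centre of the top face of the captive brass hex nut, 99 mm above the table. Nut 38 mm across flats, 36 mm tall; a 16 mm stud stands 8 mm proud of it. The red clamp finger (20 mm wide, 10 mm thick, reaching 67 mm from the axis) turns with it, its top 36 mm below this point. x points along the finger, z up; normals of the flats lie at 0, 60 and 120 degrees from x.
- toe_tip (a point): End of the red clamp finger, 67 mm from the nut's axis, at mid thickness, 58 mm above the table. The finger's underside passes 3 mm over a flange that is fully home.
- clamp_nut (a joint): Angle of nut and finger, rad: 0 = parked, finger along the fixture's +x, away from the shaft; grows clockwise seen from above; 1.571 = stop, finger pointing at the shaft, over the flange. Light friction (0.08 N m); it stays where it is left.
- tray: Shallow metal sheet tray fixed on the table, 260 x 280 mm (x, y), rim 16 mm high, floor 4 mm thick. Origin: centre of its underside.
- elbow: Brown wax pipe elbow on a 68 mm foot flange, about 60 mm tall, on the tray; not to be moved. Origin: centre of the foot's underside.
- valve: Dark green wax valve body with two end flanges, 88 mm long, 54 mm tall, lying on the tray; not to be moved. Origin: centre of its underside.
Mind the look-alikes: they are no part of the job. What is shaped like the sleeve but purple or turquoise is not meant.

How it is judged:
By the outcome, as a careful person would: the job done as asked, in the order asked, and still so for the second after the job is handed in, with the robot touching nothing.
It also fails if it takes over 53 s, if anything falls off the work surface, if the arm or the gripper's body presses on something with over 40 N, if the wrist force passes 120 N, or if a joint passes its speed limit or range.

## Working session

There is one attempt and no reset: what is moved stays moved. The work goes in short steps, Python scripts to look and compute and a shell command to move; the robot and the scene stay as the last step left them, time stands still between calls to the robot, and variables do not carry over. Pictures are saved under pics/ and viewed, at most 10 in all, crops included, and the job is handed in when it is done.

```bash
mkdir -p pics; ls
python3 - <<'E'
from bench import *
import cv2
for n in ("scene","top"):
    c=read_camera(n); cv2.imwrite(f"pics/{n}0.png",c["pixels"][:,:,::-1]); print(n,c["mtx"].round(1).tolist(),c["extrinsics"].round(3).tolist())
s=observe(); print({k:(s[k]) for k in("clock","position","tcp_rot","gripper_width","wrist_force")})
c=read_camera("wrist");print(c["T_tool_cam"].round(3).tolist(),c["mtx"].tolist())
E
```

```text
pics
scene [[549.7, 0.0, 321.2], [0.0, 549.7, 236.9], [0.0, 0.0, 1.0]] [[0.547, 0.837, 0.019, -0.296], [0.635, -0.4, -0.661, -0.239], [-0.546, 0.374, -0.75, 1.378], [0.0, 0.0, 0.0, 1.0]]
top [[488.9, 0.0, 320.1], [0.0, 488.9, 240.0], [0.0, 0.0, 1.0]] [[0.013, -1.0, 0.017, 0.003], [-0.993, -0.015, -0.117, 0.505], [0.117, -0.016, -0.993, 0.855], [0.0, 0.0, 0.0, 1.0]]
{'clock': 0.1, 'position': array([ 0.2140634 , -0.58682519,  0.20488926]), 'tcp_rot': array([-5.50790188e-04,  9.84741633e-01,  1.74021807e-01, -1.56119695e-04]), 'gripper_width': 0.09412405767951121, 'wrist_force': array([-0.21012637, -0.09251492,  0.53250406])}
[[0.0, -0.963, -0.268, 0.078], [1.0, 0.0, -0.001, -0.0], [0.001, -0.268, 0.963, -0.179], [0.0, 0.0, 0.0, 1.0]] [[429.5455985326572, 0.0, 320.08736661248315], [0.0, 429.5455985326572, 242.60836611708675], [0.0, 0.0, 1.0]]
```

View pics/top0.png

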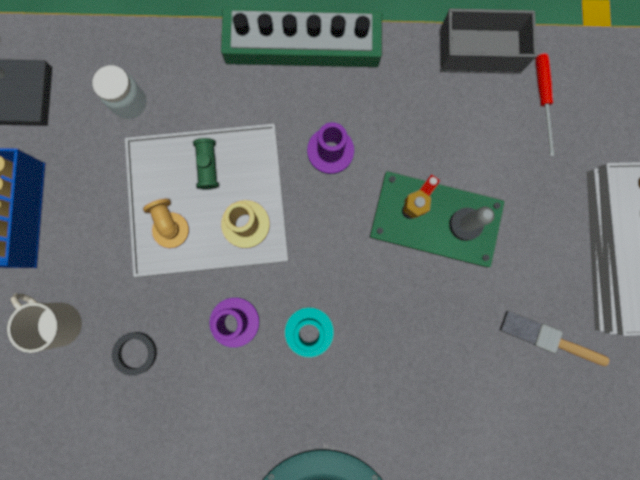

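View pics/scene0.png

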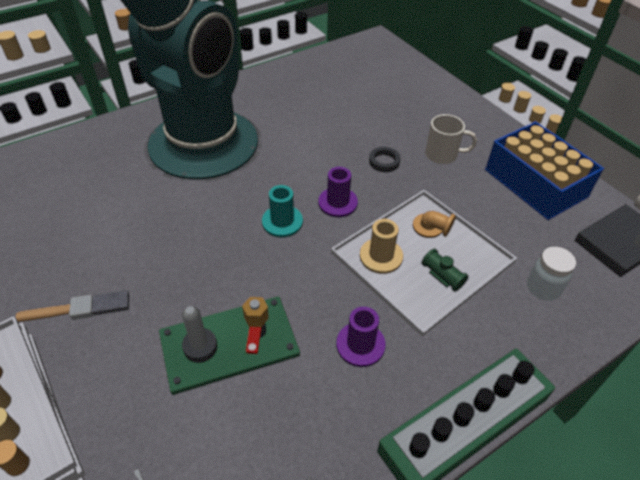

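The cream sleeve could be confused with: cream at top (244,223), purple at (330,148) and (234,322), turquoise at (309,332), and the brown elbow at (165,225). By the description it is the cream one standing on the tray at (244,223). I'll check that in a crop and measure.

```bash
cat > h.py <<'E'
from bench import *
import cv2, numpy as np
def ray(c,uv,z):
    uv=np.atleast_2d(np.float64(uv)); E=c["extrinsics"]; R=E[:3,:3]; o=-R.T@E[:3,3]
    d=np.c_[(uv-c["mtx"][:2,2])/c["mtx"][[0,1],[0,1]],np.ones(len(uv))]@R
    return o+d*((z-o[2])/d[:,2])[:,None]
def proj(c,P):
    p=(c["extrinsics"]@np.append(P,1))[:3]; p=c["mtx"]@p; return p[:2]/p[2]
def wristcam():
    s=observe(); c=read_camera("wrist"); q=s["tcp_rot"]
    from scipy.spatial.transform import Rotation as Ro
    T=np.eye(4); T[:3,:3]=Ro.from_quat(np.r_[q[1:],q[0]]).as_matrix(); T[:3,3]=s["position"]
    c["extrinsics"]=np.linalg.inv(T@c["T_tool_cam"]); return s,c
def blob(c,lo,hi,seed,r=60):
    h=cv2.cvtColor(c["pixels"],cv2.COLOR_RGB2HSV); m=cv2.inRange(h,np.array(lo),np.array(hi))
    w=np.zeros_like(m); cv2.circle(w,tuple(map(int,seed)),r,255,-1); m&=w
    k=max(cv2.findContours(m,cv2.RETR_EXTERNAL,cv2.CHAIN_APPROX_NONE)[0],key=cv2.contourArea); return k[:,0,:]
def circ(P):
    A=np.c_[P[:,:2],np.ones(len(P))]; b=(P[:,:2]**2).sum(1); s=np.linalg.lstsq(A,b,rcond=None)[0]
    return s[:2]/2, np.sqrt(s[2]+(s[:2]**2).sum()/4)
E
python3 - <<'E'
from h import *
c=read_camera("top"); p=c["pixels"]; h=cv2.cvtColor(p,cv2.COLOR_RGB2HSV)
for u,v in [(244,246),(260,235),(165,240),(417,203),(431,183),(385,215),(480,255),(466,225)]: print((u,v),h[v,u],end=' ')
k=blob(c,(18,60,90),(35,255,255),(244,223),35); print("\nsleeve",circ(ray(c,k,.016)))
g=blob(c,(60,100,30),(85,255,255),(437,220),85); hull=cv2.convexHull(ray(c,g,.018)[:,:2].astype(np.float32))
print("fix",cv2.minAreaRect(hull),cv2.boxPoints(cv2.minAreaRect(hull)).round(4).tolist())
for lo,hi,seed,z in [((8,120,60),(25,255,255),(417,203),.099)]:
    k=blob(c,lo,hi,seed,25); print("nut",ray(c,k.mean(0),z),len(k))
k=blob(c,(0,180,100),(7,255,255),(431,183),25); print("red",ray(c,k,.063)[:,:2].round(3).tolist()[::6])
cr=np.hstack([cv2.resize(p[180:270,200:290],(400,400),interpolation=2),cv2.resize(p[165:265,390:490],(400,400),interpolation=2)])
cv2.imwrite("pics/crop1.png",cr[:,:,::-1])
E
```

```text
(244, 246) [ 28  76 194] (260, 235) [ 29  77 195] (165, 240) [ 20 135 195] (417, 203) [ 98  13 153] (431, 183) [  2  68 168] (385, 215) [ 74 129 107] (480, 255) [ 75 146 110] (466, 225) [75 13 77] 
sleeve (array([0.53527495, 0.14900561]), np.float64(0.0429653337081113))
fix ((0.5496642589569092, -0.20580220222473145), (0.2259836047887802, 0.12754355370998383), 76.45403289794922) [[0.4611999988555908, -0.30070000886917114], [0.5852000117301941, -0.33059999346733093], [0.6381000280380249, -0.11089999973773956], [0.5141000151634216, -0.08100000023841858]]
nut [[ 0.56414007 -0.15279255  0.099     ]] 85
red [[0.609, -0.177], [0.598, -0.168], [0.591, -0.173], [0.59, -0.182], [0.601, -0.191], [0.602, -0.182]]
```

View pics/crop1.png

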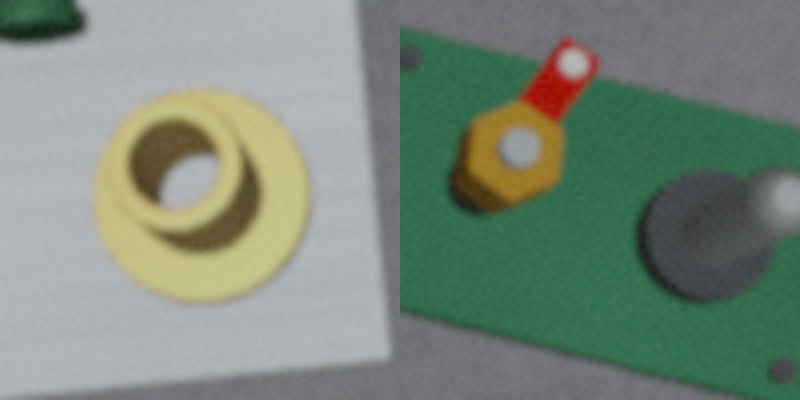

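The crop shows the cream sleeve standing on its flange: outer flange about top px (245,224), bore about (240,220). To its right is the nut at (419,201), the finger pointing up and right, and the shaft foot at (466,224). The nut and plate measurements agree within 2 mm. The finger is not fully parked; it stands at about 0.4 rad. Next I move over the sleeve.

```bash
python3 -m handwheel '{"gripper":[0,0,0,0,0,0,0,0],"translation":[[0.69,-0.73,0],[0.69,-0.73,0],[0.69,-0.73,0],[0.69,-0.73,0],[0.69,-0.73,0],[0.69,-0.73,0],[0.69,-0.73,0],[0.69,-0.73,0]],"spin":[0,0,0,0,0,0,0,0]}'
python3 -m handwheel '{"gripper":[0,0,0,0,0,0,0,0],"translation":[[0.69,-0.73,0],[0.69,-0.73,0],[0.69,-0.73,0],[0.69,-0.73,0],[0.69,-0.73,0],[0.69,-0.73,0],[0.69,-0.73,0],[0.69,-0.73,0]],"spin":[0,0,0,0,0,0,0,0]}'
```

```text
clock: 1.0
position: [0.3419, -0.2905, 0.2055]
tcp_rot: [0.0, 0.985, 0.174, -0.0]
wrist_force: [0.4, -0.4, 0.2]
gripper_width: 0.094
finger_force: 0.0
clock: 1.8
position: [0.4693, 0.0047, 0.2056]
tcp_rot: [0.0, 0.985, 0.174, 0.0]
wrist_force: [0.2, -0.7, 0.5]
gripper_width: 0.0938
finger_force: 0.0
```

```bash
python3 -m handwheel '{"gripper":[0,0,0,0,0],"translation":[[0.69,-0.73,0],[0.69,-0.73,0],[0.69,-0.73,0],[0.69,-0.73,0],[0,0,0]],"spin":[0,0,0,0,0]}'
python3 - <<'E'
from h import *
s,c=wristcam(); p=c["pixels"]; cv2.imwrite("pics/w1.png",p[:,:,::-1])
print(s["position"],s["joint_positions"].round(2),proj(c,[.5353,.149,.016]),proj(c,[.5353,.149,.094]))
E
```

```text
clock: 2.3
position: [0.533, 0.1557, 0.2052]
tcp_rot: [-0.001, 0.984, 0.177, 0.0]
wrist_force: [-0.5, -0.1, -0.9]
gripper_width: 0.094
finger_force: 0.0
[0.53303759 0.15570494 0.2052036 ] [ 0.12  0.34 -0.57  1.78  0.2   1.08 -1.73] [329.23401243 215.75805822] [331.17988493 238.8801509 ]
```

View pics/w1.png

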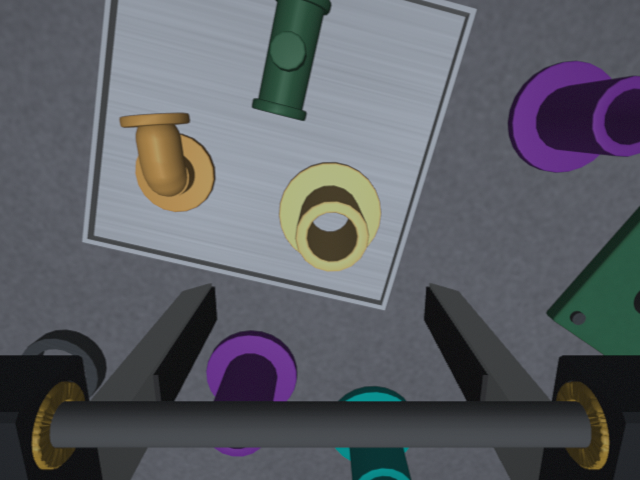

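The wrist view shows the sleeve barrel top at about (332,236) and its flange at (330,212). The elbow is at (175,165) and the valve at (290,60), both clear of the fingers.

Run:
```python
from h import *
s,c=wristcam()
k=blob(c,(20,45,60),(40,255,255),(331,220),75)
f=circ(ray(c,k[k[:,1]<215],.016)); r=circ(ray(c,k[k[:,1]>240],.094)); print("flange",f,"ring",r)
t=(f[0]+r[0])/2
q=s["tcp_rot"]; a=2*np.arctan2(q[2],q[1]); d=t-s["position"][:2]
print(t,a, "tool mm",(d@[np.cos(a),np.sin(a)])*1e3,(d@[np.sin(a),-np.cos(a)])*1e3)
```

```text
flange (array([0.53712217, 0.14945872]), np.float64(0.04393040510114884)) ring (array([0.53924753, 0.15063406]), np.float64(0.027269663435758235))
[0.53818485 0.15004639] 0.3531931400039584 tool mm 4.248081552430427 4.784675228791573
```

```bash
python3 -m handwheel '{"gripper":[0,0,0,0,0,0,0,0],"translation":[[0.1,0.12,0],[0,0,0.6],[0,0,0.6],[0,0,0.6],[0,0,0.6],[0,0,0.6],[0,0,0.6],[0,0,0.4]],"spin":[0,0,0,0,0,0,0,0]}'
python3 -m handwheel '{"gripper":[0,1,1,1,1,1,1,1],"translation":[[0,0,0],[0,0,0],[0,0,0],[0,0,0],[0,0,0],[0,0,0],[0,0,0],[0,0,0]],"spin":[0,0,0,0,0,0,0,0]}'
```

```text
clock: 3.2
position: [0.5379, 0.1458, 0.0441]
tcp_rot: [0.0, 0.985, 0.173, -0.001]
wrist_force: [0.3, 0.2, -0.1]
gripper_width: 0.0941
finger_force: 0.0
clock: 4.0
position: [0.5381, 0.1477, 0.0457]
tcp_rot: [-0.0, 0.985, 0.174, 0.0]
wrist_force: [-1.3, -0.1, 4.9]
gripper_width: 0.0515
finger_force: 30.0
```

```bash
python3 -m handwheel '{"gripper":[1,1,1,1,1,1,1,1],"translation":[[0,0,-0.4],[0,0,-0.9],[0,0,-0.9],[0,0,-0.9],[0,0,-0.9],[-0.44,0.73,0],[-0.44,0.73,0],[-0.44,0.73,0]],"spin":[0,0,0,0,0,0,0,0]}'
python3 -m handwheel '{"gripper":[1,1,1,1,1,1,1,1],"translation":[[-0.44,0.73,0],[-0.44,0.73,0],[-0.44,0.73,0],[-0.44,0.73,0],[-0.44,0.73,0],[-0.44,0.73,0],[-0.44,0.73,0],[-0.44,0.73,0]],"spin":[0,0,0,0,0,0,0,0]}'
python3 -m handwheel '{"gripper":[1,1,1],"translation":[[-0.44,0.73,0],[0,0,0],[0,0,0]],"spin":[0,0,0]}'
python3 - <<'E'
from h import *
s,c=wristcam(); p=c["pixels"]; cv2.imwrite("pics/w2.png",p[:,:,::-1])
for P in [(.538,-.2544,.138),(.538,-.2544,.038),(.5626,-.1523,.099)]: print(P,proj(c,P).round(1))
E
```

```text
clock: 4.8
position: [0.5179, 0.0461, 0.2066]
tcp_rot: [0.0, 0.985, 0.174, 0.0]
wrist_force: [0.5, -0.3, -1.1]
gripper_width: 0.0512
finger_force: 30.0
clock: 5.6
position: [0.4657, -0.2217, 0.2065]
tcp_rot: [0.0, 0.985, 0.174, 0.0]
wrist_force: [0.4, -0.9, -2.2]
gripper_width: 0.0515
finger_force: 30.0
clock: 5.9
position: [0.4595, -0.2541, 0.206]
tcp_rot: [-0.0, 0.985, 0.173, 0.0]
wrist_force: [-0.1, 0.5, -1.4]
gripper_width: 0.0512
finger_force: 30.0
(0.538, -0.2544, 0.138) [369.5 130.9]
(0.538, -0.2544, 0.038) [355.4 128.7]
(0.5626, -0.1523, 0.099) [221.6  31.4]
```

View pics/w2.png

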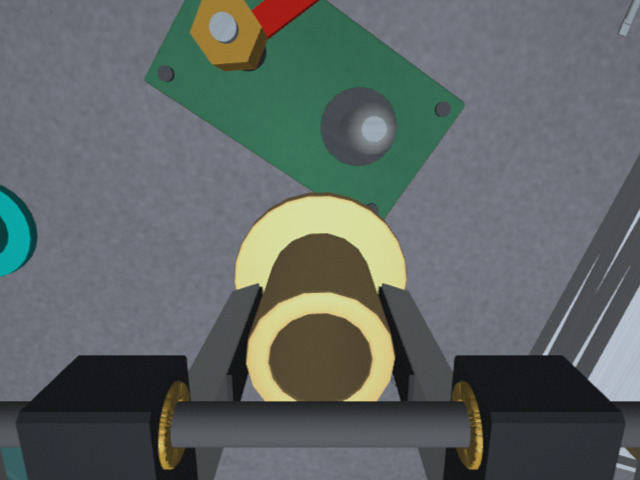

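The shaft tip is at (374,128) and the shoulder disc at (358,126), close to the predicted pixels. The sleeve is held upright between the fingers. Next I refine both.

Run:
```python
from h import *
s,c=wristcam(); p=c["pixels"]; h=cv2.cvtColor(p,cv2.COLOR_RGB2HSV)
print(h[128,374],h[126,335],h[60,350],h[300,320])
m=blob(c,(0,0,150),(180,60,255),(374,128),22); t,rt=circ(ray(c,m,.138)); print("tip",t,rt)
sh=blob(c,(0,0,10),(180,90,255),(358,126),48); sel=sh[sh[:,0]<358]; b,rb=circ(ray(c,sel,.038)); print("shoulder",b,rb)
g=blob(c,(60,110,30),(90,255,255),(300,90),200)
z=s["position"][2]
k=blob(c,(18,70,130),(40,255,255),(321,300),120)
f,rf=circ(ray(c,k[k[:,1]<270],z-.029)); print("flange",f,rf)
R=k[(k[:,1]>330)&(k[:,1]<398)]; r,rr=circ(ray(c,R,z+.049)); print("ring",r,rr,"tcp",s["position"])
q=s["tcp_rot"]; a=2*np.arctan2(q[2],q[1])
for n,x in (("tip",t),("sh",b)):
  for mname,y in (("tcp",s["position"][:2]),("flange",f)):
    d=x-y; print(n,mname,(d@[np.cos(a),np.sin(a)])*1e3,(d@[np.sin(a),-np.cos(a)])*1e3)
```

```text
[104  32 176] [106  35  80] [ 77 129 105] [ 31  73 219]
tip [ 0.53984964 -0.25621517] 0.00679704222466309
shoulder [ 0.53997684 -0.25602967] 0.029346855638824314
flange [ 0.47110565 -0.24867508] 0.03139916173160823
ring [0. 0.] 0.0 tcp [ 0.45978499 -0.25329941  0.20598102]
tip tcp 74.20315852519771 30.211598194262706
tip flange 61.98305284173607 30.67067860283138
sh tcp 74.38628451765817 30.08100445957337
sh flange 62.166178834196515 30.540084868142042
```

Run:
```python
from h import *
s,c=wristcam(); z=s["position"][2]; q=s["tcp_rot"]; a=2*np.arctan2(q[2],q[1])
def tool(x): d=x-s["position"][:2]; return ((d@[np.cos(a),np.sin(a)])*1e3,(d@[np.sin(a),-np.cos(a)])*1e3)
for n,seed,r,lim,zz in (("flange",(321,240),60,None,z-.029),("ring",(321,350),80,None,z+.049)):
    k=blob(c,(18,40,150),(40,255,255),seed,r+30)
    if n=="flange": k=k[(k[:,1]<265)]; k=cv2.convexHull(k)[:,0]; k=k[k[:,1]<262]
    else: k=cv2.convexHull(k[k[:,1]>300])[:,0]; k=k[(k[:,1]>335)&(k[:,1]<398)]
    x,rad=circ(ray(c,k,zz)); print(n,len(k),k.min(0),k.max(0),x,rad,tool(x))
print("target",tool(np.array([.5399,-.2561])))
```

```text
flange 23 [241 196] [404 259] [ 0.45934048 -0.25267716] 0.0443204462809438 (np.float64(-0.5296488416868045), np.float64(-0.4722201807990843))
ring 18 [246 336] [394 393] [ 0.45980506 -0.25258118] 0.02519956787044258 (np.float64(-0.06039971330662913), np.float64(-0.40258611598839095))
target (np.float64(73.93950101700084), np.float64(30.445375092812935))
```

```bash
python3 -m handwheel '{"gripper":[1,1,1,1,1,1],"translation":[[0.46,0.19,0],[0.46,0.19,0],[0.46,0.19,0],[0.47,0.2,0],[0,0,0],[0,0,0]],"spin":[0,0,0,0,0,0]}'
python3 -c "
from h import *
s=observe(); print(s['position'],s['tcp_rot'].round(4),(np.array([.5399,-.2561])-s['position'][:2])*1e3)"
```

```text
clock: 6.65
position: [0.5398, -0.2566, 0.2053]
tcp_rot: [-0.0, 0.985, 0.175, -0.0]
wrist_force: [-0.3, -0.0, -2.2]
gripper_width: 0.0517
finger_force: 30.0
[ 0.53980606 -0.25656436  0.20526948] [-3.000e-04  9.846e-01  1.748e-01 -2.000e-04] [0.09394025 0.46436381]
```

```bash
python3 -m handwheel '{"gripper":[1,1,1,1,1,1],"translation":[[0,0,0.3],[0,0,0.3],[0,0,0.3],[0,0,0.3],[0,0,0.3],[0,0,0]],"spin":[0,0,0,0,0,0]}'
python3 -m handwheel '{"gripper":[1,1,1,1,1,1],"translation":[[0,0,0.3],[0,0,0.3],[0,0,0.3],[0,0,0.3],[0,0,0.1],[0,0,0]],"spin":[0,0,0,0,0,0]}'
```

```text
clock: 7.25
position: [0.5389, -0.2573, 0.1434]
tcp_rot: [-0.001, 0.985, 0.174, -0.001]
wrist_force: [0.7, 0.9, -1.3]
gripper_width: 0.0518
finger_force: 30.0
clock: 7.85
position: [0.5395, -0.2574, 0.0927]
tcp_rot: [-0.0, 0.985, 0.174, -0.0]
wrist_force: [0.6, -0.3, -1.0]
gripper_width: 0.0513
finger_force: 30.0
```

```bash
python3 -m handwheel '{"gripper":[1,1,1,1,1,1],"translation":[[0,0,0.1],[0,0,0.08],[0,0,0.05],[0,0,0.03],[0,0,0],[0,0,0]],"spin":[0,0,0,0,0,0]}'
python3 -m handwheel '{"gripper":[1,1,1,1],"translation":[[0,0,0.025],[0,0,0.025],[0,0,0],[0,0,0]],"spin":[0,0,0,0]}'
```

```text
clock: 8.45
position: [0.5398, -0.2576, 0.0831]
tcp_rot: [0.0, 0.985, 0.174, 0.0]
wrist_force: [0.5, -0.9, -1.3]
gripper_width: 0.0511
finger_force: 30.0
clock: 8.85
position: [0.5397, -0.2576, 0.081]
tcp_rot: [-0.0, 0.985, 0.174, -0.0]
wrist_force: [-0.1, -0.3, -1.6]
gripper_width: 0.0516
finger_force: 30.0
```

```bash
python3 -m handwheel '{"gripper":[1,1,1,1],"translation":[[0,0,0.02],[0,0,0.01],[0,0,0],[0,0,0]],"spin":[0,0,0,0]}'
python3 -m handwheel '{"gripper":[1,1,1],"translation":[[0,0,0.02],[0,0,0],[0,0,0]],"spin":[0,0,0]}'
```

```text
clock: 9.25
position: [0.5398, -0.2576, 0.0798]
tcp_rot: [-0.0, 0.985, 0.174, -0.0]
wrist_force: [0.7, -0.3, -1.9]
gripper_width: 0.0516
finger_force: 30.0
clock: 9.55
position: [0.5398, -0.2576, 0.0797]
tcp_rot: [0.0, 0.985, 0.174, 0.0]
wrist_force: [-4.5, 1.4, 10.7]
gripper_width: 0.0513
finger_force: 30.0
```

The sleeve made contact with 10.7 N at TCP z=0.0797, exactly the height predicted for fully home. Now I release, rise and look at it and the nut.

```bash
python3 -m handwheel '{"gripper":[0,0,0,0,0,0],"translation":[[0,0,0],[0,0,0],[0,0,0],[0,0,0],[0,0,0],[0,0,0]],"spin":[0,0,0,0,0,0]}'
python3 -m handwheel '{"gripper":[0,0,0,0,0,0,0,0],"translation":[[0,0,-0.4],[0,0,-0.9],[0,0,-0.9],[0,0,-0.9],[-0.18,-0.76,0],[-0.18,-0.76,0],[-0.18,-0.76,0],[0,0,0]],"spin":[0,0,0,0,0,0,0,0]}'
python3 - <<'E'
from h import *
s,c=wristcam(); p=c["pixels"]; cv2.imwrite("pics/w3.png",p[:,:,::-1])
print(s["joint_positions"].round(2),[proj(c,P).round(0) for P in [(.5635,-.1525,.099),(.5399,-.2561,.05)]])
E
```

```text
clock: 10.15
position: [0.5397, -0.2576, 0.079]
tcp_rot: [-0.0, 0.985, 0.174, -0.0]
wrist_force: [0.8, 0.1, -0.1]
gripper_width: 0.0936
finger_force: 0.0
clock: 10.95
position: [0.4871, -0.1763, 0.2046]
tcp_rot: [0.0, 0.984, 0.176, 0.0]
wrist_force: [0.5, 0.8, 0.4]
gripper_width: 0.0936
finger_force: 0.0
[ 0.63  0.25 -0.4   1.87  0.11  1.04 -1.03] [array([327., 120.]), array([439., 197.])]
```

View pics/w3.png

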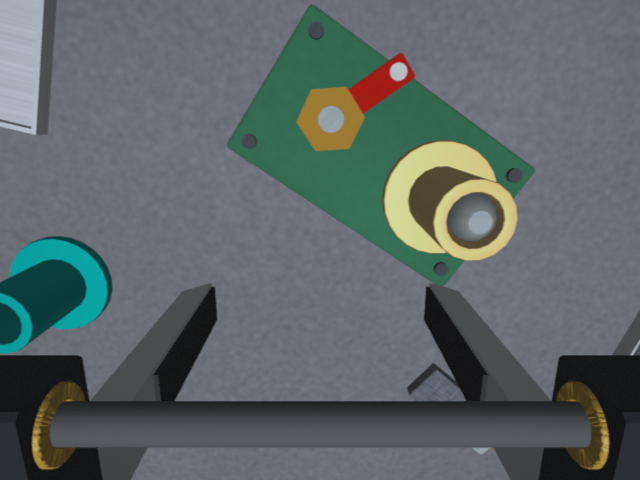

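The sleeve is on the shaft: flange at (440,197), with the tip visible in the bore at (480,222). The nut is at (331,119), and the finger's end is at (405,62).

Run:
```python
from h import *
s,c=wristcam(); q=s["tcp_rot"]; a=2*np.arctan2(q[2],q[1])
def tool(x): d=x-s["position"][:2]; return ((d@[np.cos(a),np.sin(a)])*1e3,(d@[np.sin(a),-np.cos(a)])*1e3)
k=blob(c,(0,0,120),(180,70,255),(331,119),20); st=circ(ray(c,k,.107)); print("stud",st)
k=blob(c,(12,110,60),(28,255,255),(331,119),42); H=ray(c,k,.099)[:,:2]
M=cv2.moments(np.float32(H*1e3)); n=np.array([M["m10"],M["m01"]])/M["m00"]/1e3; print("nut",n)
v=H-n; th=np.arctan2(v[:,1],v[:,0]); r=np.hypot(*v.T)
ph=np.angle((r*np.exp(6j*th)).sum())/6; print("corner ang mod60",np.degrees(ph)%60,"flat",(np.degrees(ph)+30)%60,"r",r.min(),r.max())
k=blob(c,(170,150,60),(180,255,255),(385,80),50) if 0 else None
h=cv2.cvtColor(c["pixels"],cv2.COLOR_RGB2HSV); m=cv2.inRange(h,(0,150,60),(8,255,255))|cv2.inRange(h,(172,150,60),(180,255,255)); m[:, :335]=0; m[140:]=0
m=max(cv2.findContours(m,0,1)[0],key=cv2.contourArea)[:,0]; R=ray(c,m,.063)[:,:2]; b=cv2.minAreaRect(np.float32(R*1e3)); print("red",b)
d=R-n; print("finger ang",np.degrees(np.arctan2(*(np.array(b[0])/1e3-n)[::-1])),"reach",np.hypot(*d.T).max())
print("tool yaw",np.degrees(a),"nut in tool",tool(n),tool(st[0]))
k=blob(c,(20,45,150),(40,255,255),(440,190),70); k=k[k[:,0]<425]; print("flange",circ(ray(c,k,.050)))
```

```text
stud (array([ 0.564576 , -0.1541121]), np.float64(0.007835394723107661))
nut [ 0.56462542 -0.1541748 ]
corner ang mod60 54.3853916162711 flat 24.3853916162711 r 0.018342738991591667 0.02170296293438469
red ((600.4646606445312, -180.04171752929688), (19.471479415893555, 43.8674201965332), 54.134788513183594)
finger ang -35.81980523764821 reach 0.06637674939033913
tool yaw 20.15260513025306 nut in tool (np.float64(80.21356953809845), np.float64(3.8860817334492825)) (np.float64(80.18877951580855), np.float64(3.8101910602817615))
flange (array([ 0.53895221, -0.25725553]), np.float64(0.04394122503439834))
```

```bash
python3 -m handwheel '{"gripper":[0,0,0,0,0],"translation":[[0.5,0.024,0],[0.5,0.024,0],[0.5,0.024,0],[0.5,0.024,0],[0,0,0]],"spin":[0,0,0,0,0]}'
python3 -m handwheel '{"gripper":[0,0,0,0,0,0,0],"translation":[[0,0,0],[0,0,0],[0,0,0],[0,0,0],[0,0,0],[0,0,0],[0,0,0]],"spin":[-0.038,-0.038,-0.038,-0.038,-0.038,0,0]}'
python3 -c "
from h import *
s=observe(); q=s['tcp_rot']; print(s['position'],np.degrees(2*np.arctan2(q[2],q[1])),s['joint_positions'].round(2),(np.array([.5646,-.1542])-s['position'][:2])*1e3)"
```

```text
clock: 11.55
position: [0.5667, -0.1551, 0.203]
tcp_rot: [-0.0, 0.985, 0.174, 0.0]
wrist_force: [-0.8, -0.2, -0.2]
gripper_width: 0.0941
finger_force: 0.0
clock: 12.25
position: [0.5645, -0.1563, 0.2032]
tcp_rot: [-0.0, 0.891, 0.454, -0.0]
wrist_force: [0.1, 0.0, 0.1]
gripper_width: 0.0941
finger_force: 0.0
[ 0.5645161  -0.15626209  0.20315104] 53.97875760029016 [ 0.62  0.39 -0.52  1.7   0.21  1.1  -0.59] [0.0839003  2.06209345]
```

```bash
python3 -m handwheel '{"gripper":[0,0,0,0,0,0,0,0],"translation":[[0.04,-0.03,0],[0,0,0.55],[0,0,0.55],[0,0,0.55],[0,0,0.55],[0,0,0.55],[0,0,0.55],[0,0,0]],"spin":[0,0,0,0,0,0,0,0]}'
python3 -m handwheel '{"gripper":[1,1,1,1,1,1,1,1],"translation":[[0,0,0],[0,0,0],[0,0,0],[0,0,0],[0,0,0],[0,0,0],[0,0,0],[0,0,0]],"spin":[0,0,0,0,0,0,0,0]}'
```

```text
clock: 13.05
position: [0.5631, -0.1531, 0.0687]
tcp_rot: [-0.001, 0.89, 0.455, -0.001]
wrist_force: [-0.9, 0.0, 0.2]
gripper_width: 0.0944
finger_force: 0.0
clock: 13.85
position: [0.5651, -0.1539, 0.0711]
tcp_rot: [0.0, 0.89, 0.456, 0.0]
wrist_force: [5.4, -3.2, -0.8]
gripper_width: 0.0379
finger_force: 30.0
```

```bash
python3 -m handwheel '{"gripper":[1,1,1,1,1,1,1,1],"translation":[[0,0,0],[0,0,0],[0,0,0],[0,0,0],[0,0,0],[0,0,0],[0,0,0],[0,0,0]],"spin":[0.04,0.04,0.04,0.04,0.04,0.04,0.04,0.04]}'
python3 -m handwheel '{"gripper":[1,1,1,1,1],"translation":[[0,0,0],[0,0,0],[0,0,0],[0,0,0],[0,0,0]],"spin":[0.025,0.02,0.01,0,0]}'
python3 -c "
from h import *
s=observe(); q=s['tcp_rot']; print(s['position'],np.degrees(2*np.arctan2(q[2],q[1])),s['wrist_torque'],s['wrist_force'])"
```

```text
clock: 14.65
position: [0.5653, -0.1544, 0.0711]
tcp_rot: [0.0, 0.999, -0.032, 0.001]
wrist_force: [6.2, -6.1, -6.3]
gripper_width: 0.0379
finger_force: 30.0
clock: 15.15
position: [0.5653, -0.1545, 0.0711]
tcp_rot: [0.0, 0.993, -0.116, 0.001]
wrist_force: [5.1, -6.2, -4.2]
gripper_width: 0.0381
finger_force: 30.0
[ 0.56533349 -0.15446245  0.07114118] -13.308378542074596 [-0.89256292 -1.4068508  -0.11725946] [ 5.09056137 -6.1843552  -4.17516415]
```

```bash
python3 -m handwheel '{"gripper":[1,1,1],"translation":[[0,0,0],[0,0,0],[0,0,0]],"spin":[0.01,0,0]}'
python3 -c "
from h import *
s=observe(); q=s['tcp_rot']; print(np.degrees(2*np.arctan2(q[2],q[1])),s['wrist_torque'])"
```

```text
clock: 15.45
position: [0.5652, -0.1544, 0.0712]
tcp_rot: [0.001, 0.991, -0.131, 0.001]
wrist_force: [4.2, -6.1, -2.0]
gripper_width: 0.038
finger_force: 30.4
-15.032718538522829 [-1.19448538 -0.87091513  0.97274222]
```

```bash
python3 -m handwheel '{"gripper":[0.3,0.3,0.3,0.3,0.3,0.3,0.3,0.3],"translation":[[0,0,0],[0,0,0],[0,0,0],[0,0,-0.3],[0,0,-0.9],[0,0,-0.9],[0,0,-0.9],[0,0,-0.9]],"spin":[0,0,0,0,0,0,0,0]}'
python3 -m handwheel '{"gripper":[0,0,0,0,0],"translation":[[-0.8,0,-0.5],[-0.8,0,0],[-0.4,0,0],[0,0,0],[0,0,0]],"spin":[0,0,0,0,0]}'
python3 - <<'E'
from h import *
s,c=wristcam(); p=c["pixels"]; cv2.imwrite("pics/w4.png",p[:,:,::-1])
n=np.array([.5646,-.1542]); h=cv2.cvtColor(p,cv2.COLOR_RGB2HSV); m=cv2.inRange(h,(0,150,60),(8,255,255))|cv2.inRange(h,(172,150,60),(180,255,255))
m=max(cv2.findContours(m,0,1)[0],key=cv2.contourArea)[:,0]; R=ray(c,m,.063)[:,:2]; b=cv2.minAreaRect(np.float32(R*1e3))
print(b,np.degrees(np.arctan2(*(np.array(b[0])/1e3-n)[::-1])), [proj(c,P).round(0) for P in [(.5646,-.1542,.099),(.5399,-.2561,.05)]])
cv2.imwrite("pics/top1.png",read_camera("top")["pixels"][100:290,110:520,::-1])
E
```

```text
clock: 16.25
position: [0.5644, -0.1533, 0.2296]
tcp_rot: [-0.0, 0.991, -0.131, 0.0]
wrist_force: [0.7, 0.0, 0.2]
gripper_width: 0.0657
finger_force: 0.0
clock: 16.75
position: [0.4877, -0.1327, 0.248]
tcp_rot: [0.0, 0.991, -0.131, 0.001]
wrist_force: [1.2, -0.1, -0.6]
gripper_width: 0.0938
finger_force: 0.0
((554.24951171875, -196.71876525878906), (44.21626281738281, 19.615678787231445), 76.4941177368164) -103.68159411364292 [array([321., 120.]), array([446., 117.])]
```

View pics/w4.png

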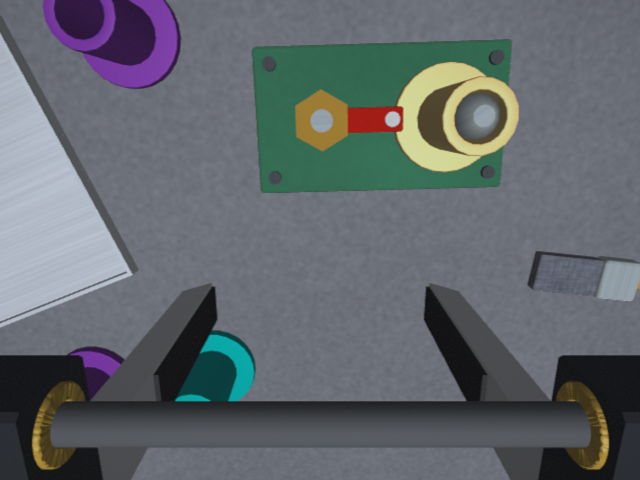

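View pics/top1.png

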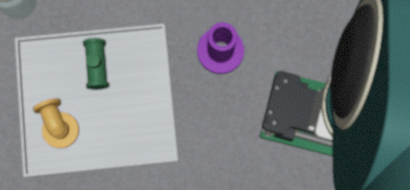

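The finger, with its end at (403,119), now points at the shaft at −103.7°, against −103.6° expected. It lies over the flange, whose centre is at (446,117). The elbow and valve are untouched on the tray.

```bash
python3 -c "
from bench import *
print(close_job())"
```

```text
the job is handed in; nothing more can be done
None
```

The cream sleeve sits fully home on the shoulder, the nut is turned clockwise to its stop with the red finger over the flange, the elbow and valve were left alone, and the job was handed in at about 17 s.

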